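# Return injectors to their own cradles

## Task

The fuel injectors have been cleaned: lay each one with a coloured cap into the cradle of the same colour, fully down in both saddles and centred lengthways, with its cap in the wide coloured saddle and its nozzle end in the narrow white one. Set them down rather than dropping them, and leave the black-capped injector where it is lying.

Things in the scene. Friction and masses are not known exactly. Their poses are not given: they have to be found in the camera images.
- injector_red: Bright red-capped fuel injector, loose, lying flat, 140 mm long, about 0.3 kg. Origin on its long axis where to grip it, 12 mm above the bench at the start; x points from cap to nozzle, z up. Along x (mm): red cap 24 x 24 square from -70 to -36, steel body 24 x 24 square to +20, round stem 16 diameter to +55, nozzle tip 8 diameter to +70.
- cradle_red: Fixed grey plate (x -46 to +80 mm, 56 wide, 6 thick) with two open-topped saddles, cheeks 36 high. Origin on the bench; x points to the white nozzle saddle. Wide red cap saddle at x = -30: 22 long, slot 40 wide, floor 20 high. Narrow white saddle at x = 64: 20 long, slot 32 wide, floor 24 high. Between them finger room. Seated injector: origin at x 20, y 0, z 32, level, its x along this x.
- injector_yellow: Yellow-capped fuel injector, loose, lying flat, 140 mm long, about 0.3 kg. Origin on its long axis where to grip it, 12 mm above the bench at the start; x points from cap to nozzle, z up. Along x (mm): yellow cap 24 x 24 square from -70 to -36, steel body 24 x 24 square to +20, round stem 16 diameter to +55, nozzle tip 8 diameter to +70.
- cradle_yellow: Fixed grey plate (x -46 to +80 mm, 56 wide, 6 thick) with two open-topped saddles, cheeks 36 high. Origin on the bench; x points to the white nozzle saddle. Wide yellow cap saddle at x = -30: 22 long, slot 40 wide, floor 20 high. Narrow white saddle at x = 64: 20 long, slot 32 wide, floor 24 high. Between them finger room. Seated injector: origin at x 20, y 0, z 32, level, its x along this x.
- injector_blue: Blue-capped fuel injector, loose, lying flat, 140 mm long, about 0.3 kg. Origin on its long axis where to grip it, 12 mm above the bench at the start; x points from cap to nozzle, z up. Along x (mm): blue cap 24 x 24 square from -70 to -36, steel body 24 x 24 square to +20, round stem 16 diameter to +55, nozzle tip 8 diameter to +70.
- cradle_blue: Fixed grey plate (x -46 to +80 mm, 56 wide, 6 thick) with two open-topped saddles, cheeks 36 high. Origin on the bench; x points to the white nozzle saddle. Wide blue cap saddle at x = -30: 22 long, slot 40 wide, floor 20 high. Narrow white saddle at x = 64: 20 long, slot 32 wide, floor 24 high. Between them finger room. Seated injector: origin at x 20, y 0, z 32, level, its x along this x.
- injector_green: Green-capped fuel injector, loose, lying flat, 140 mm long, about 0.3 kg. Origin on its long axis where to grip it, 12 mm above the bench at the start; x points from cap to nozzle, z up. Along x (mm): green cap 24 x 24 square from -70 to -36, steel body 24 x 24 square to +20, round stem 16 diameter to +55, nozzle tip 8 diameter to +70.
- cradle_green: Fixed grey plate (x -46 to +80 mm, 56 wide, 6 thick) with two open-topped saddles, cheeks 36 high. Origin on the bench; x points to the white nozzle saddle. Wide green cap saddle at x = -30: 22 long, slot 40 wide, floor 20 high. Narrow white saddle at x = 64: 20 long, slot 32 wide, floor 24 high. Between them finger room. Seated injector: origin at x 20, y 0, z 32, level, its x along this x.
- injector_black: Black-capped fuel injector, loose, lying flat, 140 mm long, a bystander with no cradle. Origin on its long axis where to grip it, 12 mm above the bench at the start; x points from cap to nozzle, z up. Along x (mm): black cap 24 x 24 square from -70 to -36, steel body 24 x 24 square to +20, round stem 16 diameter to +55, nozzle tip 8 diameter to +70.
- washer_dish: White round dish of copper washers, 76 mm across, 12 mm high, fixed to the bench; origin under its centre. Not part of the job, only in the way.
Mind the look-alikes: they are no part of the job. Leave any pink or turquoise look-alike of the injector_blue alone.

How it is judged (in metres and radians):
At the end, for the whole second after the job is handed in: Each coloured-cap injector rests in the cradle of its colour, cap in the wide saddle, within 12 mm lengthways, 11 mm sideways, 4 mm in height and 0.2 rad of the seated pose. The black-capped injector is within 30 mm of its start (x of cradle_red in the frame of injector_red between -0.032 and -0.008 m and x of injector_red in the frame of cradle_red between 0.008 and 0.032 m and y of injector_red in the frame of cradle_red between -0.011 and 0.011 m and z of injector_red in the frame of cradle_red between 0.028 and 0.036 m and angle between the x axis of injector_red and the x axis of cradle_red, either way round below 0.2 rad and linear speed of each of injector_red, injector_yellow, injector_blue, injector_green below 0.02 m/s and angular speed of each of injector_red, injector_yellow, injector_blue, injector_green below 0.2 rad/s and x of cradle_yellow in the frame of injector_yellow between -0.032 and -0.008 m and x of injector_yellow in the frame of cradle_yellow between 0.008 and 0.032 m and y of injector_yellow in the frame of cradle_yellow between -0.011 and 0.011 m and z of injector_yellow in the frame of cradle_yellow between 0.028 and 0.036 m and angle between the x axis of injector_yellow and the x axis of cradle_yellow, either way round below 0.2 rad and x of cradle_blue in the frame of injector_blue between -0.032 and -0.008 m and x of injector_blue in the frame of cradle_blue between 0.008 and 0.032 m and y of injector_blue in the frame of cradle_blue between -0.011 and 0.011 m and z of injector_blue in the frame of cradle_blue between 0.028 and 0.036 m and angle between the x axis of injector_blue and the x axis of cradle_blue, either way round below 0.2 rad and x of cradle_green in the frame of injector_green between -0.032 and -0.008 m and x of injector_green in the frame of cradle_green between 0.008 and 0.032 m and y of injector_green in the frame of cradle_green between -0.011 and 0.011 m and z of injector_green in the frame of cradle_green between 0.028 and 0.036 m and angle between the x axis of injector_green and the x axis of cradle_green, either way round below 0.2 rad and distance of injector_black from where it was at the start of the episode below 0.03 m); the robot touches nothing.
It fails at once if a coloured-cap injector is dropped or knocked flying (over 0.7 m/s while not held, a fall of about 25 mm) ((linear speed of injector_red above 0.7 m/s and contact force between injector_red and the fingers below 0.1 N) or (linear speed of injector_yellow above 0.7 m/s and contact force between injector_yellow and the fingers below 0.1 N) or (linear speed of injector_blue above 0.7 m/s and contact force between injector_blue and the fingers below 0.1 N) or (linear speed of injector_green above 0.7 m/s and contact force between injector_green and the fingers below 0.1 N)).
It fails at once if the black-capped injector is moved by more than 30 mm (distance of injector_black from where it was at the start of the episode above 0.03 m).
It also fails if it takes over 93 s, if anything falls off the work surface, if the arm or the gripper's body presses on something with over 40 N, if the wrist force passes 120 N, or if a joint passes its speed limit or range.

## Robot

A 6-joint arm with a two-finger parallel gripper is mounted at the origin on the work surface. World frame = base frame: x ahead of the robot, y to its left, z up, the work surface at z = 0. Lengths are in mm, angles in rad, forces in N, time in s.
With the tool pointing down it reaches from about 425 to 925 mm from the base axis. Payload 12.5 kg.
Tool frame: the origin (TCP) lies between the finger pads; the fingertips stand 11 mm ahead of it and the grasp point (between the pads) lies 8 mm behind it; z points along the fingers, x is the direction in which the jaws open and shut, and the axes are right-handed (so a half turn about z gives the same grasp; the last joint's range is limited). The gripper opens to 85 mm and grips with 20 to 120 N. Pads are 22 mm wide; open, the fingers measure 114 mm over their backs; the gripper's body (76 mm by 85 mm) begins 54 mm behind the grasp point. The pads swing forward as they close: fully open they stand 13 mm farther back than shut.
Start: joints at [-1.387, 0.491, 1.559, -0, 1.092, -0.106], TCP at [178.623, -598.947, 242.327] pointing down, gripper open.
Joint ranges: [-3.1, 3.1], [-0.84, 2.19], [0.05, 2.79], [-1.13, 4.28], [0.06, 2.93], [-2.69, 2.69]. Speed limits (rad/s): [2.22, 2.22, 2.79, 3.14, 3.14, 3.14].

## Interface

Orientations are given as a rotation vector (axis times angle).
In Python, from plant import arm gives the robot as it stands. The module is installed in compiled form; this text tells all that it offers. Calls block until the motion is done:
- arm.goto(position, orientation): joint-space move of the TCP to a pose.
- arm.move_linear(position, orientation=None, vel=150): straight line of the TCP; orientation=None keeps the orientation; vel is the mean speed in mm/s.
- arm.move_j(angles): joint-space move.
- arm.open() and arm.grasp(grasp_force=None): open the fingers fully, or close them until they stop; grasp_force is the grip in N (None keeps the last).
- arm.hold(seconds).
- arm.inverse_kinematics(position, orientation): joint angles nearest the present ones, or None.
- arm.get_obs(): the state.
- arm.read_camera(name): name is "side" or "top" or "wrist"; returns (picture, depth): 480x640x3 uint8, blue, green, red; 480x640 float32, mm along the optical axis (not along the pixel's ray), 0 where there is no reading.
- arm.calibration(name): a dict with "camera_matrix" (3x3 intrinsics, pixels), "origin" and "rotation" of the camera in the world; the wrist camera has in their place "hand_eye" (4x4, takes a point from camera to tool coordinates, whose origin is the TCP and whose axes are the tool frame's). Camera axes: x right, y down, z forward; pixel columns grow to the right and rows downward; lengths in mm; the calibration is good to about 2 mm. The wrist camera is an equidistant fisheye: a pixel r from the principal point sees the ray r / f radians off the axis. A picture is of the moment at which its call begins: read the wrist's pose just before it. calibration takes no time and is no camera call.
A pose or a line that the arm cannot do raises arm.IKError and nothing moves.
- arm.hand_in(): hands the job in, once; it reports no verdict.
The state is a dict: "t": time; "qpos": joint angles; "joint_vel": joint speeds; "joint_efforts": joint torques, N m; "tcp_pos": TCP position; "orientation": TCP orientation; "ft_force": force on the tool from outside, world axes, zero at the start; "wrist_torque": the same for the moment, N m; "opening": finger opening in mm.
Only numpy, scipy, OpenCV 4.12 (cv2) and the standard library are available. Lean on these libraries where they do the work, as an engineer would, in place of code of your own. Each camera call takes 0.05 s, during which the arm holds its last target.

## Working session

There is one attempt and no reset: what is moved stays moved. The work goes in short steps, each a Python script; the robot and the scene stay as the last script left them, time stands still between calls to the robot, and variables do not carry over. Pictures are saved under pics/ and viewed, and the job is handed in when it is done.

```bash
ls; mkdir -p pics; python3 - <<'E'
from plant import arm
import cv2,numpy as np
o=arm.get_obs();print(o['t'],o['tcp_pos'],o['orientation'],o['opening'])
for n in("top","side"):
    im,d=arm.read_camera(n);cv2.imwrite(f"pics/{n}0.png",im);np.save(f"{n}0_d.npy",d);print(n,arm.calibration(n),d[d>0].min(),d.max())
print(arm.calibration("wrist"))
E
```

```text
pics
0.0 [ 178.58595063 -598.71359718  241.70260328] [-2.51828145e+00  1.87693577e+00  1.34899562e-03] 85.4389954302518
top {'camera_matrix': array([[609.2411257 ,   0.        , 303.63336051],
       [  0.        , 609.2411257 , 243.4459354 ],
       [  0.        ,   0.        ,   1.        ]]), 'origin': array([ 189.13600282,  106.23405115, 1346.05568947]), 'rotation': array([-2.0802077 ,  2.15336343, -0.2270551 ])} 569.06226 2361.7236
side {'camera_matrix': array([[453.3653237 ,   0.        , 324.77349173],
       [  0.        , 453.3653237 , 249.92653913],
       [  0.        ,   0.        ,   1.        ]]), 'origin': array([ 75.12875957, 771.78225985, 710.38602668]), 'rotation': array([-0.6154478 ,  2.62598699, -1.17834966])} 597.4309 3718.0352
{'camera_matrix': array([[371.64829954,   0.        , 320.58318698],
       [  0.        , 371.64829954, 238.99233293],
       [  0.        ,   0.        ,   1.        ]]), 'hand_eye': array([[ 9.99999487e-01,  5.93164916e-04, -8.20817204e-04,
         1.96805745e-01],
       [-3.18914866e-04,  9.53725592e-01,  3.00678224e-01,
        -7.76657014e+01],
       [ 9.61186146e-04, -3.00677808e-01,  9.53725292e-01,
        -1.32037225e+02],
       [ 0.00000000e+00,  0.00000000e+00,  0.00000000e+00,
         1.00000000e+00]])}
```

View pics/top0.png

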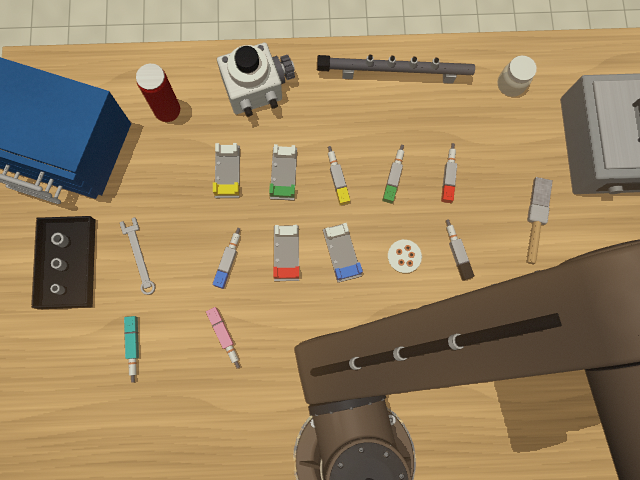

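View pics/side0.png

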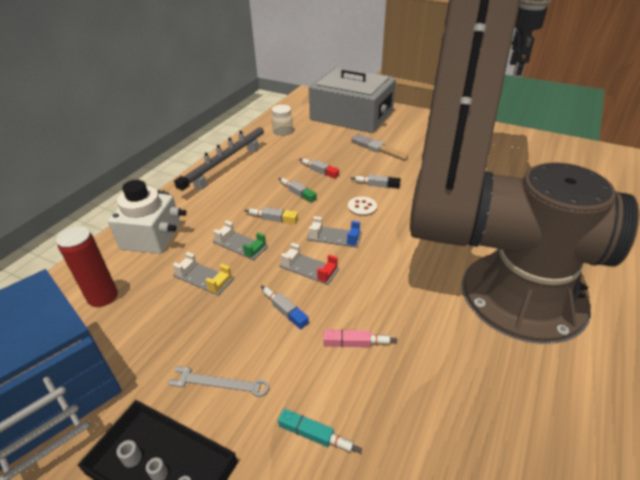

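The top view shows all the parts clearly. In pixels:
- **Injectors:** yellow (339,176), green (394,175), red (450,173), blue (227,258), black (459,250)
- **Cradles:** yellow (228,170), green (284,172), red (287,252), blue (342,251)
- **Dish:** (405,256)
- **Look-alikes:** turquoise (131,348) and pink (223,337)

Next I'll measure them using the depth readings.

```bash
cat > meas.py <<'E'
import cv2,numpy as np
from scipy.spatial.transform import Rotation as R
def cloud(d,c):
    K=c["camera_matrix"];v,u=np.mgrid[:480,:640]
    P=np.stack([(u-K[0,2])/K[0,0]*d,(v-K[1,2])/K[1,1]*d,d],-1)
    r=np.array(c["rotation"]);M=r if r.shape==(3,3) else R.from_rotvec(r).as_matrix()
    return P@M.T+np.array(c["origin"])
HUE={"red":[(0,7),(173,180)],"yellow":[(24,33)],"blue":[(105,125)],"green":[(45,75)]}
def cmask(im,n):
    h=cv2.cvtColor(im,cv2.COLOR_BGR2HSV);m=np.zeros(im.shape[:2],bool)
    for a,b in HUE[n]: m|=(h[...,0]>=a)&(h[...,0]<=b)&(h[...,1]>150)&(h[...,2]>60)
    return m
E
cat > m1.py <<'E'
from plant import arm
from meas import *
im=cv2.imread("pics/top0.png");d=np.load("top0_d.npy");c=arm.calibration("top");W=cloud(d,c)
print("bench z",[W[y,x,2].round(1) for y,x in((215,310),(120,340),(300,260),(215,420),(290,180))])
hs=cv2.cvtColor(im,cv2.COLOR_BGR2HSV)
inj=dict(yellow=(339,176),green=(394,175),red=(450,173),blue=(227,258),black=(459,250))
crd=dict(yellow=(228,170),green=(284,172),red=(287,252),blue=(342,251))
def win(p,r=34):
    m=np.zeros((480,640),bool);m[p[1]-r:p[1]+r,p[0]-27:p[0]+27]=1;return m
for n,p in inj.items():
    w=win(p); s=w&(W[...,2]>8)&(W[...,2]<40)
    k,l,st,_=cv2.connectedComponentsWithStats(s.astype(np.uint8));i=l[p[1],p[0]]or 1+np.argmax(st[1:,4]); s=l==i
    rect=cv2.minAreaRect(W[s][:,:2].astype(np.float32))
    X=W[s];mu=X[:,:2].mean(0);a=np.linalg.svd(X[:,:2]-mu,full_matrices=False)[2][0]
    cm=(cmask(im,n)&s) if n!="black" else s&(hs[...,2]<60)
    cc=W[cm][:,:2].mean(0)
    if a@(cc-mu)>0:a=-a
    t=(X[:,:2]-cc)@a
    print("inj",n,"npx",s.sum(),"top z",np.percentile(X[:,2],[50,95]).round(1),"cap",cc.round(1),"ang",np.arctan2(a[1],a[0]).round(3),"t",t.min().round(1),t.max().round(1),"rect",np.round(rect[0],1),np.round(rect[1],1), "org",(cc+53*a).round(1), "org2",(cc+a*(t.min()+t.max())/2).round(1))
for n,p in crd.items():
    w=win(p);s=w&(W[...,2]>3)&(W[...,2]<50)
    ca=cmask(im,n)&w; cc=W[ca&(W[...,2]>12)]
    wm=w&(hs[...,1]<40)&(hs[...,2]>190)&(W[...,2]>14);wc=W[wm]
    r1=cv2.minAreaRect(cc[:,:2].astype(np.float32));r2=cv2.minAreaRect(wc[:,:2].astype(np.float32));rp=cv2.minAreaRect(W[s][:,:2].astype(np.float32))
    v=wc[:,:2].mean(0)-cc[:,:2].mean(0);vr=np.array(r2[0])-r1[0]
    print("crd",n,len(cc),len(wc),"cap",cc[:,:2].mean(0).round(1),np.round(r1[0],1),np.round(r1[1],1),"wh",wc[:,:2].mean(0).round(1),np.round(r2[0],1),np.round(r2[1],1),"d",np.linalg.norm(v).round(1),np.linalg.norm(vr).round(1),"ang",np.arctan2(v[1],v[0]).round(3),np.arctan2(vr[1],vr[0]).round(3),"plate",np.round(rp[0],1),np.round(rp[1],1),"z",np.percentile(cc[:,2],95).round(1))
E
python3 m1.py
```

```text
bench z [np.float64(-1.8), np.float64(1.7), np.float64(2.3), np.float64(3.6), np.float64(3.3)]
inj yellow npx 570 top z [23.6 28.6] cap [573.6  -2.4] ang 0.216 t -17.5 123.3 rect [625.2   9.3] [140.8  24.5] org [625.4   9. ] org2 [625.3   9. ]
inj green npx 549 top z [23.7 29.7] cap [nan nan] ang 2.832 t nan nan rect [ 624.9 -124.2] [ 24.5 141.6] org [nan nan] org2 [nan nan]
inj red npx 584 top z [23.1 28.4] cap [ 569.3 -240.6] ang -0.184 t -17.2 124.3 rect [ 622.3 -249. ] [ 29.9 140.8] org [ 621.4 -250.3] org2 [ 621.9 -250.4]
inj blue npx 623 top z [23.9 29.3] cap [nan nan] ang 2.797 t nan nan rect [440.7 258.5] [ 25.5 139.2] org [nan nan] org2 [nan nan]
inj black npx 645 top z [23.2 28.5] cap [nan nan] ang -2.889 t nan nan rect [ 444.1 -255.4] [140.9  32.8] org [nan nan] org2 [nan nan]
crd yellow 225 151 cap [594.7 260.2] [398.2 200.3] [455.   57.2] wh [691.4 260. ] [691.1 260.6] [46.7 19.8] d 96.8 299.0 ang -0.002 0.203 plate [649.3 259.7] [123.4 164.1] z 40.2m1.py:16: RuntimeWarning: Mean of empty slice.
  cc=W[cm][:,:2].mean(0)
  ret = um.true_divide(
m1.py:25: RuntimeWarning: M
[... 696 characters left out ...]
].mean(0).round(1),np.round(r2[0],1),np.round(r2[1],1),"d",np.linalg.norm(v).round(1),np.linalg.norm(vr).round(1),"ang",np.arctan2(v[1],v[0]).round(3),np.arctan2(vr[1],vr[0]).round(3),"plate",np.round(rp[0],1),np.round(rp[1],1),"z",np.percentile(cc[:,2],95).round(1))
                                                                                                                                                                                                                                                                                                                                                          ~~~~~~~~~~~~~^^^^^^^^^^^^
IndexError: index -1 is out of bounds for axis 0 with size 0
```

```bash
python3 - <<'E'
import cv2
im=cv2.imread("pics/top0.png");h=cv2.cvtColor(im,cv2.COLOR_BGR2HSV)
for x,y in((343,197),(389,197),(450,195),(221,280),(466,271),(227,190),(284,193),(287,272),(350,271),(227,148),(228,171),(260,215),(117,344),(217,320)):print(x,y,h[y,x])
cv2.imwrite("pics/top_zoom.png",cv2.resize(im[135:300,200:490],None,fx=2.75,fy=2.75,interpolation=cv2.INTER_NEAREST))
E
```

```text
343 197 [ 27 194 213]
389 197 [ 57 119 157]
450 195 [  4 198 214]
221 280 [110 132 193]
466 271 [16 99 77]
227 190 [ 28 198 213]
284 193 [ 59 123 156]
287 272 [  4 188 213]
350 271 [110 134 190]
227 148 [ 34  20 215]
228 171 [ 18  29 151]
260 215 [ 19 117 196]
117 344 [ 18 114 206]
217 320 [174  74 214]
```

View pics/top_zoom.png

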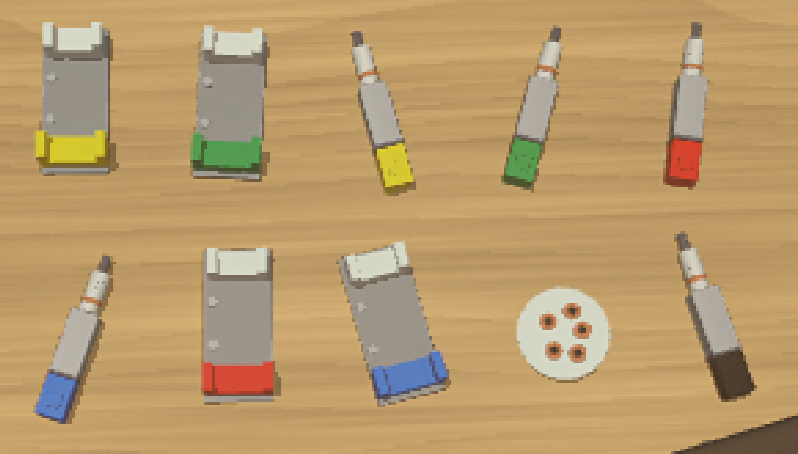

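```bash
sed -i 's/>150)&/>90)\&/' meas.py; sed -i 's/ca=cmask(im,n)&w;/ca=cmask(im,n)\&w\&(W[...,2]<50); kk,ll,ss,_=cv2.connectedComponentsWithStats((ca\&(W[...,2]>12)).astype(np.uint8)); ca=ll==1+np.argmax(ss[1:,4]);/; s/s&(hs\[...,2\]<60)/s\&(hs[...,2]<80)/' m1.py
cat >> m1.py <<'E'
    m=(wc[:,:2].mean(0)+cc[:,:2].mean(0))/2; a=v/np.linalg.norm(v)
    print("   origin",(m-17*a).round(1),"from plate", (np.array(rp[0])-17*a).round(1))
E
python3 m1.py
```

```text
bench z [np.float64(-1.8), np.float64(1.7), np.float64(2.3), np.float64(3.6), np.float64(3.3)]
inj yellow npx 570 top z [23.6 28.6] cap [573.6  -2.4] ang 0.216 t -17.5 123.3 rect [625.2   9.3] [140.8  24.5] org [625.4   9. ] org2 [625.3   9. ]
inj green npx 549 top z [23.7 29.7] cap [ 574.7 -108.5] ang -0.309 t -18.2 123.4 rect [ 624.9 -124.2] [ 24.5 141.6] org [ 625.2 -124.6] org2 [ 624.8 -124.5]
inj red npx 584 top z [23.1 28.4] cap [ 569.4 -240.7] ang -0.184 t -17.3 124.2 rect [ 622.3 -249. ] [ 29.9 140.8] org [ 621.5 -250.4] org2 [ 621.9 -250.5]
inj blue npx 623 top z [23.9 29.3] cap [391.5 276.5] ang -0.344 t -17.1 122.0 rect [440.7 258.5] [ 25.5 139.2] org [441.4 258.6] org2 [440.9 258.8]
inj black npx 645 top z [23.2 28.5] cap [ 390.6 -263.8] ang 0.252 t -16.5 124.3 rect [ 444.1 -255.4] [140.9  32.8] org [ 441.9 -250.6] org2 [ 442.8 -250.4]
crd yellow 200 151 cap [597.  255.8] [596.9 256.8] [24.9 46.2] wh [691.4 260. ] [691.1 260.6] [46.7 19.8] d 94.5 94.2 ang 0.044 0.04 plate [649.3 259.7] [123.4 164.1] z 39.0
   origin [627.2 257.2] from plate [632.3 258.9]
crd green 235 159 cap [588.4 134.9] [588.7 134.6] [54.7 23.5] wh [682.2 126.4] [681.7 127.1] [45.9 21.3] d 94.1 93.4 ang -0.09 -0.081 plate [640.  130.6] [123.6 162.9] z 38.9
   origin [618.4 132.1] from plate [623.  132.1]
crd red 263 182 cap [400.9 131.2] [401.4 131.8] [54.7 22.9] wh [494.1 128. ] [348.1 129.4] [ 46.9 317.9] d 93.3 53.3 ang -0.034 -3.096 plate [452.  129.2] [120.2 153.4] z 39.7
   origin [430.5 130.2] from plate [435.  129.8]
crd blue 247 169 cap [399.2  -5.5] [399.2  -4.6] [21.9 55.3] wh [491.   16.4] [491.   16.3] [19.5 47.5] d 94.4 94.2 ang 0.234 0.224 plate [449.9   5.3] [119.3 154.5] z 39.0
   origin [428.5   1.5] from plate [433.3   1.4]
```

```bash
cat >> meas.py <<'E'
def tool_R(th):
    s,c=np.sin(th),np.cos(th)
    return np.array([[s,-c,0],[-c,-s,0],[0,0,-1]]).T   # columns: tool x,y,z in world
def rv(th): return R.from_matrix(tool_R(th)).as_rotvec()
def wrist(arm):
    o=arm.get_obs();im,d=arm.read_camera("wrist");c=arm.calibration("wrist")
    T=np.eye(4);T[:3,:3]=R.from_rotvec(o["orientation"]).as_matrix();T[:3,3]=o["tcp_pos"]
    return im,T@c["hand_eye"],c["camera_matrix"]
def onplane(T,K,z,uv=None):
    if uv is None:
        v,u=np.mgrid[:480,:640].astype(float)
    else: u,v=np.array(uv,float).T
    x,y=u-K[0,2],v-K[1,2];r=np.hypot(x,y)+1e-9;a=r/K[0,0]
    D=np.stack([x/r*np.sin(a),y/r*np.sin(a),np.cos(a)],-1)@T[:3,:3].T
    return T[:3,3]+D*((z-T[2,3])/D[...,2])[...,None]
E
python3 - <<'E'
from plant import arm
from meas import *
q=arm.inverse_kinematics([530,130,330],rv(0));print(q)
arm.goto([530,130,330],rv(0))
im,T,K=wrist(arm);cv2.imwrite("pics/w1.png",im);np.savez("w1.npz",T=T,K=K);print(arm.get_obs()["t"],arm.get_obs()["tcp_pos"])
im,d=arm.read_camera("top");cv2.imwrite("pics/top1.png",im)
E
```

```text
[ 1.19478808e-01  2.96634125e-01  1.63024176e+00 -4.44089210e-16
  1.21471677e+00  1.69027514e+00]
3.0167 [530.17346705 129.4511674  329.88172204]
```

View pics/w1.png

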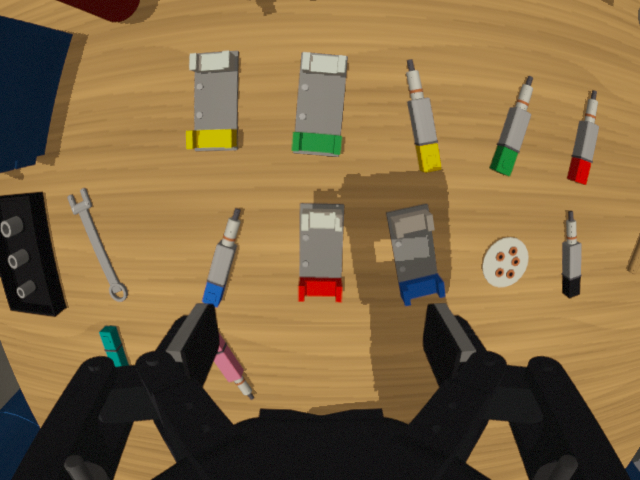

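The wrist view shows all four cradles and every injector unobstructed: cradles at about (213,100), (320,103), (321,252) and (415,252), injectors at (423,115), (513,125), (585,137) and (224,257). I'll check the top-camera poses against it.

```bash
cat > m2.py <<'E'
from meas import *
import sys
im=cv2.imread("pics/w1.png");z=np.load("w1.npz");T,K=z["T"],z["K"];hs=cv2.cvtColor(im,cv2.COLOR_BGR2HSV)
P24,P28=onplane(T,K,24),onplane(T,K,28)
def near(m,p,r=14):
    k,l,s,c=cv2.connectedComponentsWithStats(m.astype(np.uint8))
    i=[i for i in range(1,k) if s[i,4]>60 and np.hypot(*(c[i]-p))<r+10];i=max(i,key=lambda j:s[j,4]);return l==i
caps=dict(yellow=(429,157),green=(505,160),red=(579,170),blue=(213,293))
cr=dict(yellow=((213,138),(213,62)),green=((317,143),(323,63)),red=((320,290),(322,217)),blue=((422,287),(411,220)))
tips=dict(yellow=(409,63),green=(528,80),red=(594,95),blue=(237,212))
for n,p in caps.items():
    m=near(cmask(im,n),p);c=P24[m][:,:2].mean(0)
    t=onplane(T,K,12,[tips[n]])[0,:2];v=t-c;a=v/np.linalg.norm(v)
    print("inj",n,m.sum(),"cap",c.round(1),"len(~121)",np.linalg.norm(v).round(1),"ang",np.arctan2(a[1],a[0]).round(3),"org",(c+53*a).round(1))
for n,(p,q) in cr.items():
    m=near(cmask(im,n),p);w=near((hs[...,1]<60)&(hs[...,2]>175),q) if n!="blue" else near((hs[...,1]<60)&(hs[...,2]>125),q,20)
    c=P28[m][:,:2];e=P28[w][:,:2];r=cv2.minAreaRect(c.astype(np.float32));s=cv2.minAreaRect(e.astype(np.float32))
    v=e.mean(0)-c.mean(0);a=v/np.linalg.norm(v)
    print("crd",n,m.sum(),w.sum(),c.mean(0).round(1),np.round(r[0],1),np.round(r[1],1),e.mean(0).round(1),np.round(s[0],1),np.round(s[1],1),"d",np.linalg.norm(v).round(1),"ang",np.arctan2(v[1],v[0]).round(3),"org",((c.mean(0)+e.mean(0))/2-17*a).round(1))
E
python3 m2.py
python3 - <<'E'
import cv2
im=cv2.imread("pics/top0.png");h=cv2.cvtColor(im,cv2.COLOR_BGR2HSV)
for y in (184,188,192): print([tuple(map(int,h[y,x])) for x in range(210,246,2)])
E
```

```text
inj yellow 519 cap [573.   -1.6] len(~121) 117.7 ang 0.214 org [624.8   9.6]
inj green 544 cap [ 574.8 -103.5] len(~121) 117.1 ang -0.344 org [ 624.7 -121.4]
inj red 466 cap [ 571.1 -233. ] len(~121) 116.4 ang -0.27 org [ 622.2 -247.1]
inj blue 367 cap [391.7 275.6] len(~121) 116.9 ang -0.349 org [441.5 257.5]
crd yellow 702 424 [596.3 255.8] [595.9 256.1] [48.6 22.7] [690.  254.1] [690.4 254.3] [21.4 33.4] d 93.8 ang -0.018 org [626.2 255.3]
crd green 903 536 [588.  134.5] [587.5 134.6] [56.4 22.7] [680.8 121.5] [680.9 121.3] [20.5 38.9] d 93.7 ang -0.138 org [617.6 130.3]
crd red 871 435 [405.9 130.8] [403.1 130.8] [34.4 57. ] [493.9 125.3] [493.5 123.8] [38.5 21.1] d 88.1 ang -0.062 org [432.9 129.1]
crd blue 865 646 [403.8  -2.9] [401.2  -4.4] [36.9 59.9] [458.6  17.2] [458.4  17.6] [26.6 45.4] d 58.4 ang 0.351 org [415.3   1.3]
[(18, 117, 185), (21, 134, 190), (28, 204, 215), (26, 204, 154), (27, 133, 186), (27, 130, 189), (27, 129, 188), (27, 130, 187), (27, 131, 187), (27, 130, 187), (27, 129, 188), (27, 129, 188), (28, 160, 198), (28, 204, 215), (23, 100, 148), (18, 118, 184), (18, 119, 186), (18, 120, 185)]
[(18, 120, 178), (22, 136, 185), (28, 203, 214), (25, 194, 155), (28, 196, 213), (28, 199, 214), (28, 201, 213), (28, 200, 213), (28, 198, 214), (28, 199, 213), (28, 200, 213), (28, 200, 213), (28, 197, 214), (28, 197, 216), (24, 190, 129), (17, 128, 128), (18, 120, 179), (18, 120, 180)]
[(18, 119, 189), (17, 116, 189), (22, 201, 119), (21, 187, 117), (28, 201, 214), (28, 200, 215), (28, 199, 215), (28, 198, 215), (28, 200, 215), (28, 202, 215), (28, 198, 215), (28, 199, 215), (26, 202, 182), (22, 194, 121), (22, 186, 115), (17, 127, 131), (18, 120, 185), (18, 118, 186)]
```

```bash
sed -i 's/"yellow":\[(24,33)\]/"yellow":[(20,33)]/; s/>90)&(h/>(165 if n=="yellow" else 90))\&(h/' meas.py; python3 m1.py|grep -A1 "crd yel"; python3 m2.py | grep "crd yel"
```

```text
crd yellow 271 151 cap [595.1 261.7] [596.5 261.3] [55.1 23.7] wh [691.4 260. ] [691.1 260.6] [46.7 19.8] d 96.4 94.5 ang -0.017 -0.007 plate [649.3 259.7] [123.4 164.1] z 39.5
   origin [626.3 261.1] from plate [632.3 259.9]
crd yellow 921 424 [596.3 260.8] [595.5 261.2] [64.3 23.4] [690.  254.1] [690.4 254.3] [21.4 33.4] d 94.0 ang -0.071 org [626.2 258.7]
```

```bash
cat >> meas.py <<'E'
INJ=dict(yellow=(625.2,9.2,.216),green=(625,-124.3,-.315),red=(622,-250,-.2),blue=(441.2,258.5,-.346))
CRD=dict(yellow=(626.6,260.9,-.01),green=(618.2,132.0,-.086),red=(430.5,130.2,-.03),blue=(428.5,1.5,.229))
def inj_pose(im,T,K,n,guess,zt=24):
    P=onplane(T,K,zt)[...,:2];hs=cv2.cvtColor(im,cv2.COLOR_BGR2HSV)
    g=np.array(guess[:2]);near=np.hypot(*np.moveaxis(P-g,-1,0))<95
    cm=cmask(im,n)&near
    s=(cm|((hs[...,1]<70)&(hs[...,2]>90)))&near
    k,l,st,_=cv2.connectedComponentsWithStats(s.astype(np.uint8))
    ids=l[cm];s=l==np.bincount(ids[ids>0]).argmax();cm&=s
    X=P[s];cc=P[cm].mean(0)
    body=X[(np.linalg.norm(X-cc,axis=1)<65)]   # cap + steel body
    r=cv2.minAreaRect(body.astype(np.float32))
    mu=body.mean(0);a=np.linalg.svd(body-mu,full_matrices=False)[2][0]
    if a@(cc-mu)>0:a=-a
    t=(X-cc)@a
    return dict(cap=cc,ang=float(np.arctan2(a[1],a[0])),org=cc+53*a,n=(int(cm.sum()),int(s.sum())),t=(t.min(),t.max()),rect=r[1]),s
def hover(arm,n,z=130):
    g=INJ[n];arm.goto([g[0],g[1],z],rv(g[2]))
    im,T,K=wrist(arm);p,s=inj_pose(im,T,K,n,g)
    print(n,"t",round(arm.get_obs()["t"],2),{k:np.round(v,3) for k,v in p.items()},"guess",g)
    return im,s,p
E
python3 - <<'E'
from plant import arm
from meas import *
im,s,p=hover(arm,"yellow")
v=im.copy();v[s]=v[s]//2+np.array([127,0,127],np.uint8);cv2.imwrite("pics/h_y.png",np.vstack([im,v])[::1] if 0 else cv2.resize(np.hstack([im,v]),(800,300)))
E
```

```text
yellow t 4.11 {'cap': array([573.239,  -3.057]), 'ang': np.float64(-2.953), 'org': array([521.179, -12.993]), 'n': array([1334, 1334]), 't': array([-16.149,  17.187]), 'rect': array([32.806, 24.295])} guess (625.2, 9.2, 0.216)
```

View pics/h_y.png

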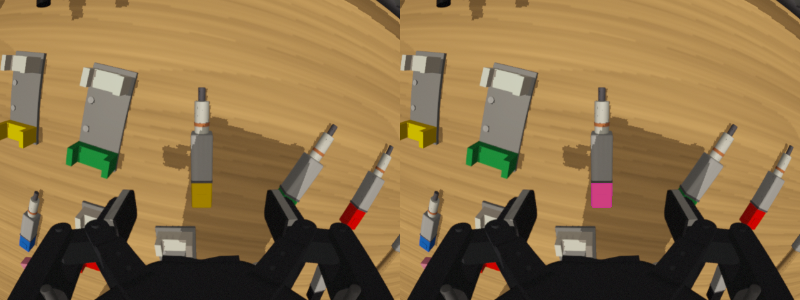

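The yellow cap measures 33 x 24 mm, as it should, and lies within 1 mm of the top-camera fix. The steel body is in the gripper's shadow and fell out of the mask, so I'm loosening the thresholds.

```bash
sed -i 's/(hs\[...,1\]<70)&(hs\[...,2\]>90)/(hs[...,1]<80)\&(hs[...,2]>45)/' meas.py
python3 - <<'E'
from plant import arm
from meas import *
im,s,p=hover(arm,"yellow")
v=im.copy();v[s]=v[s]//2+np.array([127,0,127],np.uint8);cv2.imwrite("pics/h_y2.png",v)
h=cv2.cvtColor(im,cv2.COLOR_BGR2HSV)
print([tuple(map(int,h[y,322])) for y in range(150,330,12)])
E
```

```text
yellow t 4.41 {'cap': array([573.166,  -3.076]), 'ang': np.float64(-2.946), 'org': array([521.181, -13.397]), 'n': array([1333, 1333]), 't': array([-16.053,  17.089]), 'rect': array([32.783, 24.3  ])} guess (625.2, 9.2, 0.216)
[(0, 16, 93), (23, 32, 143), (23, 26, 206), (23, 26, 204), (12, 164, 184), (22, 33, 139), (16, 25, 110), (20, 28, 110), (19, 25, 110), (18, 24, 108), (18, 28, 110), (18, 24, 107), (24, 255, 156), (24, 255, 160), (24, 255, 158)]
```

View pics/h_y2.png

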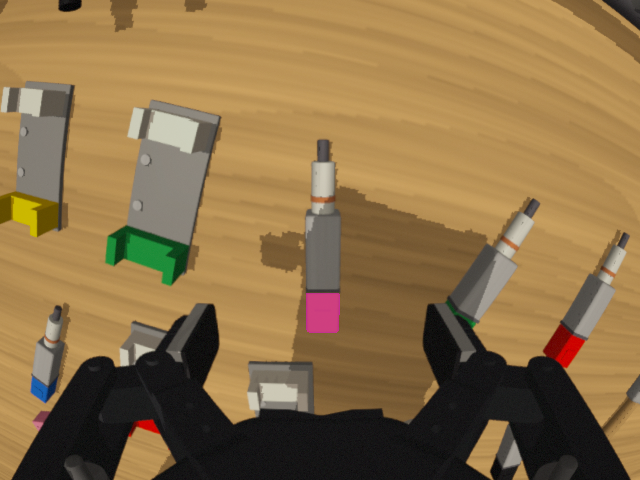

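```bash
sed -i 's/    k,l,st,_=cv2.connectedComponentsWithStats(s.astype(np.uint8))\n    ids/X/; s/^    s=(cm|(.*near$/&; s=cv2.morphologyEx(s.astype(np.uint8),cv2.MORPH_CLOSE,np.ones((7,7),np.uint8))>0/' meas.py
python3 - <<'E'
from plant import arm
from meas import *
im,s,p=hover(arm,"yellow")
E
```

```text
yellow t 4.71 {'cap': array([573.264,  -3.073]), 'ang': np.float64(0.216), 'org': array([625.031,   8.291]), 'n': array([1328, 5541]), 't': array([-16.848, 122.379]), 'rect': array([81.3  , 24.305])} guess (625.2, 9.2, 0.216)
```

```bash
cat >> meas.py <<'E'
def pick(arm,n,p,z=13):
    x,y=p["org"];th=p["ang"]
    arm.move_linear([x,y,60],rv(th),vel=200)
    arm.move_linear([x,y,z],vel=60)
    o=arm.get_obs();print("at",o["tcp_pos"].round(1) if hasattr(o["tcp_pos"],"round") else o["tcp_pos"],"F",np.round(o["ft_force"],1))
    arm.grasp(50)
    o=arm.get_obs();print("opening",round(o["opening"],1),"tcp",np.round(o["tcp_pos"],1),"F",np.round(o["ft_force"],1),"t",round(o["t"],2))
    arm.move_linear([x,y,120],vel=150)
    o=arm.get_obs();print("lifted opening",round(o["opening"],1),"F",np.round(o["ft_force"],1))
def over(arm,n,z=120):
    X,Y,th=CRD[n];c,s=np.cos(th),np.sin(th)
    arm.goto([X+20*c,Y+20*s,z],rv(th))
    im,T,K=wrist(arm);o=arm.get_obs();print("over",np.round(o["tcp_pos"],1),"open",round(o["opening"],1),"t",round(o["t"],2));return im,T,K
def place(arm,n,zs=33.5,dx=0,dy=0):
    X,Y,th=CRD[n];c,s=np.cos(th),np.sin(th);x,y=X+20*c+dx,Y+20*s+dy
    arm.move_linear([x,y,62],rv(th),vel=150)
    F0=np.array(arm.get_obs()["ft_force"])
    arm.move_linear([x,y,zs],vel=40)
    o=arm.get_obs();print("down",np.round(o["tcp_pos"],1),"dF",np.round(np.array(o["ft_force"])-F0,1))
    arm.open();arm.hold(.1)
    arm.move_linear([x,y,130],vel=150)
    im,T,K=wrist(arm);o=arm.get_obs();print("t",round(o["t"],2));return im,T,K
E
python3 - <<'E'
from plant import arm
from meas import *
im,s,p=hover(arm,"yellow")
pick(arm,"yellow",p)
im,T,K=over(arm,"yellow");cv2.imwrite("pics/o_y.png",im);np.savez("o_y.npz",T=T,K=K)
E
```

```text
yellow t 5.01 {'cap': array([573.237,  -3.069]), 'ang': np.float64(0.216), 'org': array([625.01,   8.27]), 'n': array([1331, 5553]), 't': array([-16.8  , 122.397]), 'rect': array([81.266, 24.205])} guess (625.2, 9.2, 0.216)
at [625.2   8.3  13.2] F [-0.6  0.5  0.2]
opening 23.2 tcp [625.2   8.2  13.3] F [-0.9 -0.8  4.1] t 7.03
lifted opening 22.2 F [ 0.4 -0.1 -3.5]
over [646.8 259.2 119.7] open 22.9 t 8.94
```

View pics/o_y.png

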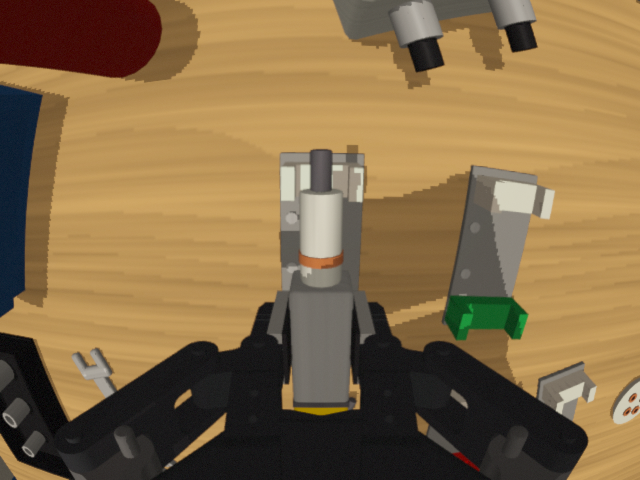

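The yellow injector is held level (opening 23 mm). Its nozzle at u≈321 sits over the middle of the white saddle, whose cheeks span u≈281–365, so I'm placing it.

```bash
python3 - <<'E'
from plant import arm
from meas import *
im,T,K=place(arm,"yellow",33.5);cv2.imwrite("pics/p_y.png",im)
X,Y,th=CRD["yellow"]
p,s=inj_pose(im,T,K,"yellow",(X+20,Y,th),44);print(p)
E
```

```text
down [646.6 260.7  33.3] dF [-0.7 -0.8 -0.5]
t 11.91
{'cap': array([601.64731008, 261.02183053]), 'ang': -0.021367507235658213, 'org': array([654.63521142, 259.88943882]), 'n': (3331, 14601), 't': (np.float64(-25.52296372333756), np.float64(114.16991546414519)), 'rect': (54.822994232177734, 90.53363037109375)}
```

View pics/p_y.png

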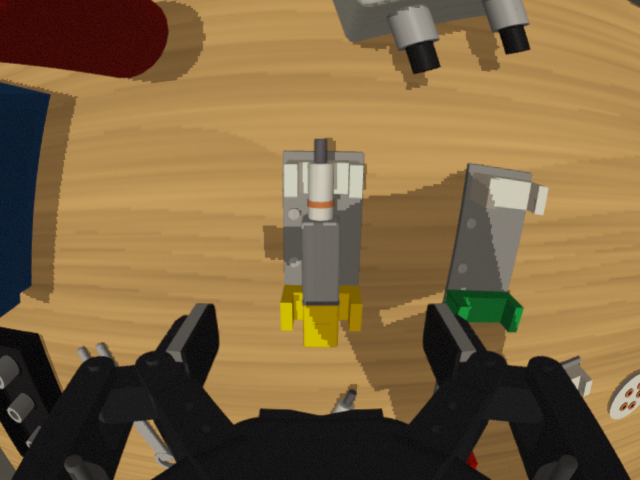

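The yellow injector is seated: centred between the cheeks (u≈321 against 283–363), with its stem end level with the white saddle's front edge (v≈163). Next is green.

```bash
cat > job.py <<'E'
import sys
from plant import arm
from meas import *
n=sys.argv[1]
g=INJ[n];o=arm.get_obs();arm.move_linear([o["tcp_pos"][0],o["tcp_pos"][1],150],vel=250)
im,s,p=hover(arm,n)
assert abs(p["ang"]-g[2])<.1 and np.hypot(p["org"][0]-g[0],p["org"][1]-g[1])<8 and abs(p["t"][1]-p["t"][0]-139)<8,p
pick(arm,n,p)
if not 20<arm.get_obs()["opening"]<27: sys.exit("grip?")
im,T,K=over(arm,n);cv2.imwrite(f"pics/o_{n}.png",im)
E
python3 job.py green
```

```text
green t 13.64 {'cap': array([ 574.464, -109.432]), 'ang': np.float64(-0.311), 'org': array([ 624.918, -125.663]), 'n': array([1249, 5463]), 't': array([-16.897, 122.122]), 'rect': array([23.592, 81.748])} guess (625, -124.3, -0.315)
at [ 625.1 -125.7   13.3] F [ 0.2 -0.6 -0.2]
opening 23.0 tcp [ 625.1 -125.7   13.3] F [-0.5 -0.5  3.9] t 15.67
lifted opening 23.0 F [ 0.2  0.1 -2.7]
over [638.4 128.7 119.8] open 22.7 t 17.59
```

View pics/o_green.png

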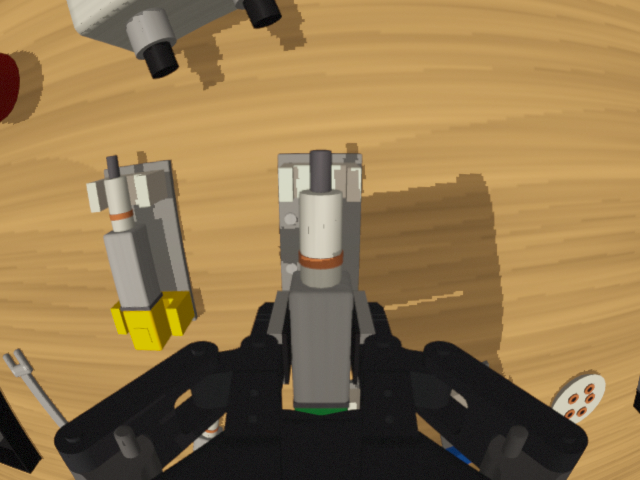

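The green injector lines up: nozzle at u≈321, white saddle spanning u≈278–362, plate edges parallel. Placing it, then fetching red.

```bash
cat > put.py <<'E'
import sys
from plant import arm
from meas import *
n=sys.argv[1]
im,T,K=place(arm,n,33.5);cv2.imwrite(f"pics/p_{n}.png",im)
E
python3 put.py green && python3 job.py red
```

```text
down [638.2 130.3  33.4] dF [-1.6 -0.1  0.5]
t 20.56
red t 22.27 {'cap': array([ 570.074, -242.339]), 'ang': np.float64(-0.184), 'org': array([ 622.182, -252.017]), 'n': array([1283, 5536]), 't': array([-17.059, 122.103]), 'rect': array([23.546, 81.962])} guess (622, -250, -0.2)
at [ 622.3 -252.1   13.2] F [-0.2  0.   0.4]
opening 23.2 tcp [ 622.3 -252.1   13.3] F [-0.5 -0.4  3.4] t 24.3
lifted opening 22.9 F [-0.4  0.1 -3.1]
over [451.3 129.  119.9] open 23.3 t 26.76
```

View pics/p_green.png

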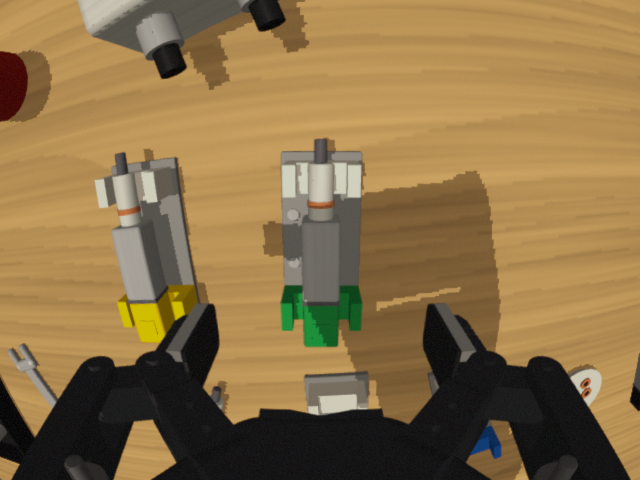

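View pics/o_red.png

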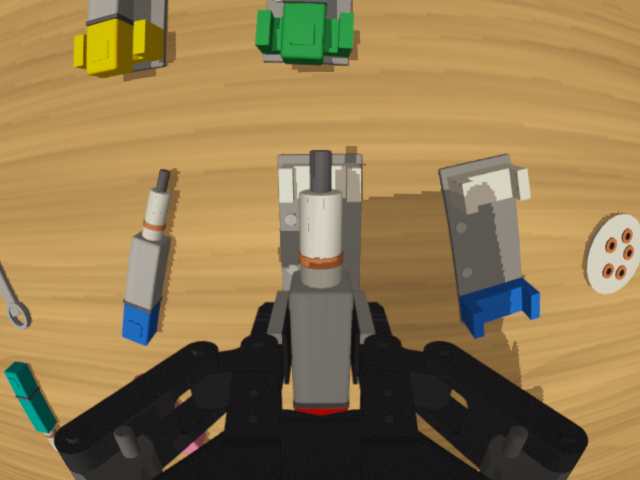

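Green is seated and centred. Red lines up over its cradle: nozzle u≈321, saddle u≈278–362. Placing red, then fetching blue.

```bash
python3 put.py red && python3 job.py blue
```

```text
down [450.5 129.6  33.3] dF [-1.1  1.2 -0.3]
t 29.73
blue t 30.63 {'cap': array([391.868, 276.193]), 'ang': np.float64(-0.35), 'org': array([441.656, 258.021]), 'n': array([1265, 5643]), 't': array([-17.293, 121.925]), 'rect': array([24.076, 82.157])} guess (441.2, 258.5, -0.346)
at [441.7 258.1  13.1] F [ 0.  -0.8 -0.1]
opening 23.1 tcp [441.8 258.1  13.3] F [-1.1 -0.4  6.4] t 32.66
lifted opening 23.2 F [-0.2  0.1 -3.3]
over [448.1   6.7 119.7] open 23.2 t 34.61
```

View pics/p_red.png

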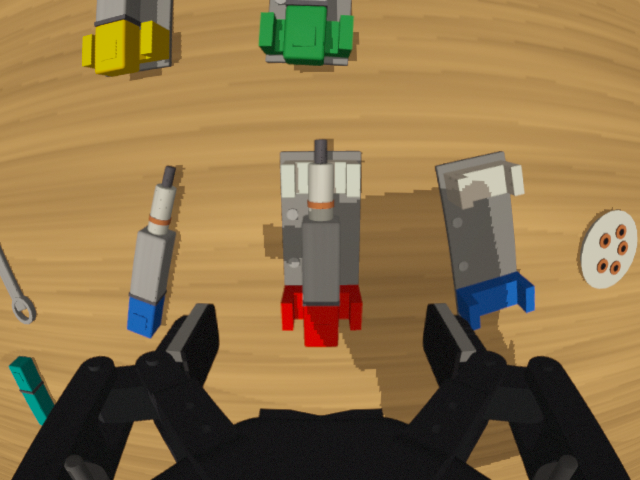

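View pics/o_blue.png

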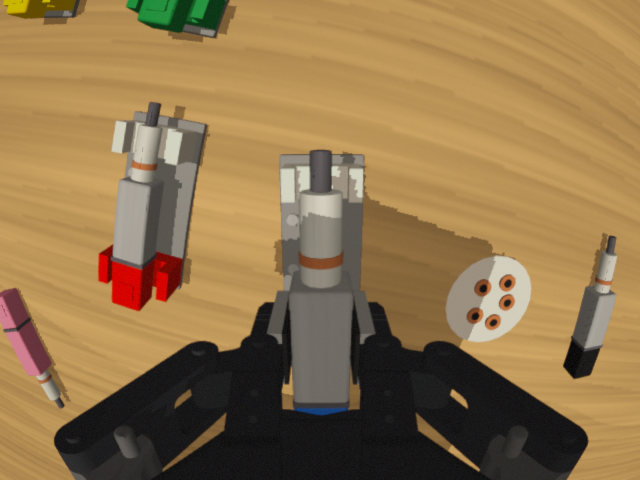

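Red is seated and blue lines up (nozzle u≈321, saddle u≈280–364). I'll place blue, back away, and check all four in the top camera.

```bash
python3 put.py blue && cat > fin.py <<'E'
from plant import arm
from meas import *
o=arm.get_obs();arm.move_linear([o["tcp_pos"][0],o["tcp_pos"][1],250],vel=250)
arm.move_j([-1.387,.491,1.559,0,1.092,-.106]);arm.hold(.3)
c=arm.calibration("top");im,d=arm.read_camera("top");W=cloud(d,c);cv2.imwrite("pics/topF.png",cv2.resize(im[135:300,200:490],None,fx=2.75,fy=2.75,interpolation=cv2.INTER_NEAREST))
im2,_=arm.read_camera("side");cv2.imwrite("pics/sideF.png",cv2.resize(im2[150:340,150:440],None,fx=2.7,fy=2.7))
for n,(X,Y,th) in CRD.items():
    a=np.array([np.cos(th),np.sin(th)]);b=np.array([-a[1],a[0]]);q=W[...,:2]-np.array([X,Y]);u,v=q@a,q@b
    near=(abs(v)<26)&(u>-70)&(u<110)
    m=near&(abs(v)<9)&(W[...,2]>35)&(W[...,2]<60)  # body/cap top, above cheeks
    t=W[m][:,2]
    e=near&(W[...,2]>39)&(W[...,2]<60)
    bd=near&(u>-15)&(u<35)&(W[...,2]>37)&(W[...,2]<60)
    l,r=W[bd],None
    sl=np.polyfit(u[bd],v[bd],1)
    end=near&(abs(v)<14)&(W[...,2]>18)&((u<-42)|(u>76))
    print(n,"top z cap/body (44)",np.median(W[near&(u>-48)&(u<-20)&(abs(v)<8)][:,2]).round(1),np.median(W[near&(u>0)&(u<36)&(abs(v)<8)][:,2]).round(1),"stem (40)",np.median(W[near&(u>48)&(u<72)&(abs(v)<3)][:,2]).round(1),
      "ends (-50,90)",u[end].min().round(1),u[end].max().round(1),"v",v[bd].mean().round(1),"dang",sl[0].round(3))
print(arm.get_obs()["t"])
E
python3 fin.py
```

```text
down [448.    6.   33.3] dF [0.3 0.4 0.1]
t 37.58
yellow top z cap/body (44) 45.3 44.9 stem (40) 40.8 ends (-50,90) -51.1 90.0 v 0.9 dang 0.0
green top z cap/body (44) 44.9 44.9 stem (40) 40.8 ends (-50,90) -50.5 88.0 v 0.9 dang -0.004
red top z cap/body (44) 45.3 44.8 stem (40) 40.4 ends (-50,90) -50.4 89.3 v 1.6 dang 0.003
blue top z cap/body (44) 44.4 44.6 stem (40) 39.5 ends (-50,90) -49.9 89.2 v 0.9 dang 0.002
40.9667
```

View pics/topF.png

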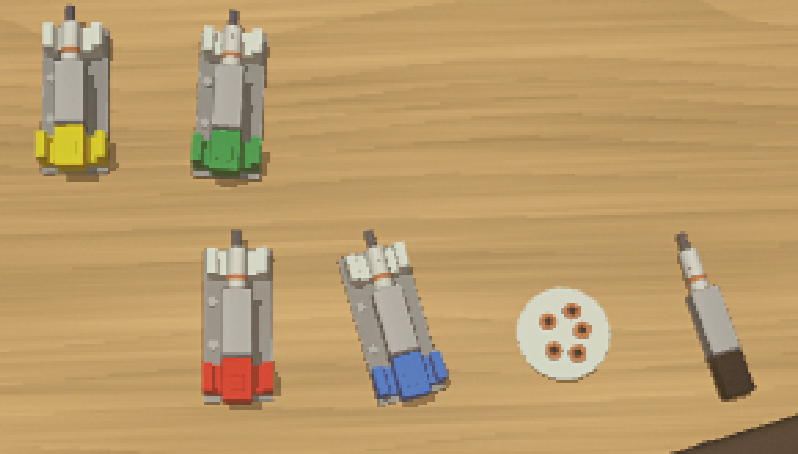

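View pics/sideF.png

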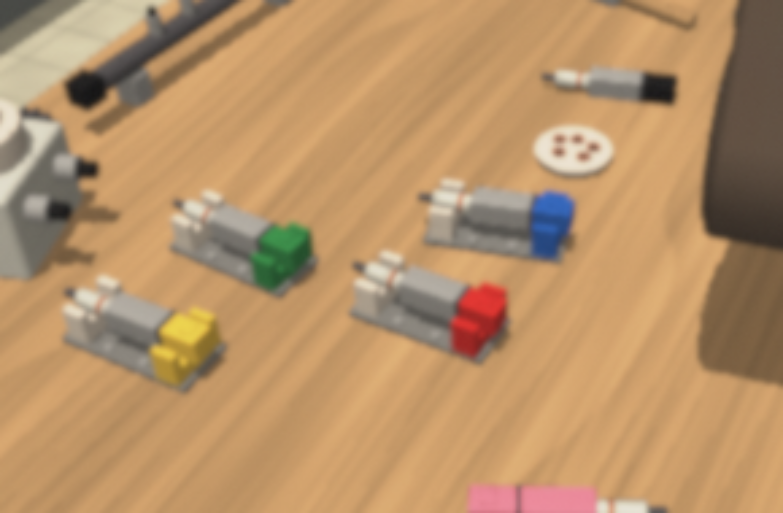

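View pics/p_blue.png

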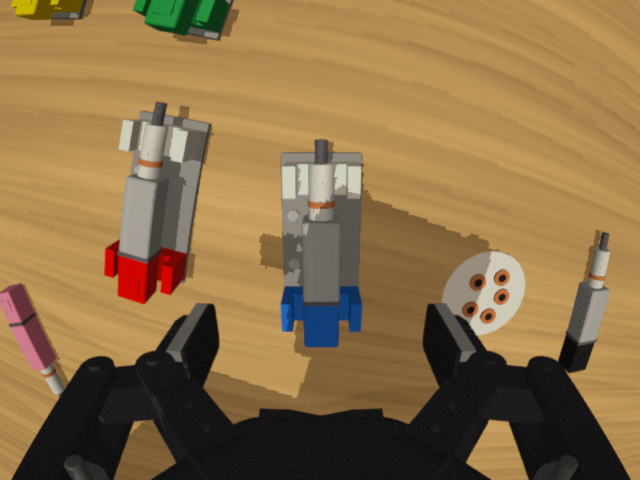

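All three views show the four injectors level and centred in the cradles of their own colours. The black injector is at the same pixels as at the start, and the arm is clear, so I'm handing in.

```bash
python3 -c "
from plant import arm
arm.hand_in();print(arm.get_obs()['t'])"
```

```text
the job is handed in; nothing more can be done
the job is handed in; nothing more can be done
```

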